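Open the ratchet bar clamp

ROBOT

A 6-joint arm with a two-finger parallel gripper is mounted at the origin on a cart in front of the work surface, level with it; the furniture and walls round the work are solid. World frame = base frame: x ahead of the robot, y to its left, z up, the work surface at z = 0. Lengths are in m, angles in rad, forces in N, time in s.
With the tool pointing down it reaches from about 0.3 to 0.875 m from the base axis. Payload 4.2 kg.
Tool frame: the origin (TCP) lies between the finger pads; the fingertips stand 11 mm ahead of it and the grasp point (between the pads) lies 8 mm behind it (manip.tcp_to_tips is the distance from the TCP to the fingertips, in m); z points along the fingers, y is the line along which they close (so a half turn about z gives the same grasp; the last joint's range is limited). The gripper opens to 85 mm and grips with 20 to 120 N. Pads are 22 mm wide; open, the fingers measure 114 mm over their backs; the gripper's body (76 mm by 85 mm) begins 54 mm behind the grasp point. The pads swing forward as they close: fully open they stand 13 mm farther back than shut.
Start: joints at [-1.188, 0.32, 1.565, -0, 1.257, -0.02], TCP at [0.225, -0.529, 0.242] pointing down, gripper open.
Joint ranges: [-3.11, 3.11], [-0.84, 2.01], [0.21, 2.61], [-1.34, 4.49], [0.05, 2.63], [-2.56, 2.56]. Speed limits (rad/s): [2.57, 2.57, 3.14, 3.14, 3.14, 3.14].

INTERFACE

Orientations are given as a unit quaternion [x, y, z, w].
In Python, from bench import manip gives the robot as it stands. The module is installed in compiled form; this text tells all that it offers.
- The arm moves only by the tool jog_arm, never from a script. Its argument "steps" is a list of rows, each a list of 5 numbers: the opening, from 0 (shut) to 1 (fully open), then the shift along the tool's x, y, z in cm, then the turn about the tool's z in degrees. In form: [[jaw, dx, dy, dz, yaw], ...]. A call has 1 to 8 rows; each row shifts and turns the commanded pose from where the row before left it, along the tool's axes as they then stand; what a row does not reach is not made up. A row lasts 1/10 s, in which the tool goes at most 50 mm and 8.59 degrees, less where a joint would pass 70% of its speed; a pose out of reach is approached as far as the arm can. A call with a gripper value outside its range is refused whole. The fingers move at their own pace and stop on an object; the grip force is fixed at half the most. Time passes only in rows, so rows that do not move let the fingers close. It gives the time, the measured TCP pose, the force, the opening and the grip force at its end, in the units of the state.
- manip.sense(): the state, without advancing time (a new reading comes with each control period).
- manip.camera(name): name is "side" or "top" or "wrist"; returns a dict with "color" (420x560x3 uint8, red, green, blue), "fx", "fy", "cx", "cy" (pixels), "rvec" (rotation vector, rad) and "tvec" (3), from world to camera coordinates, as OpenCV has them. Camera axes: x right, y down, z forward; pixel columns grow to the right and rows downward; lengths in m; the calibration is good to about 2 mm. The wrist camera is an equidistant fisheye: a pixel r from the principal point sees the ray r / f radians off the axis. A picture is of the moment at which its call begins. There is no depth.
- manip.finish_job(): hands the job in; it is judged then, once.
The state is a dict: "time": time; "joint_pos": joint angles; "joint_vel": joint speeds; "joint_torque": joint torques, N m; "tcp_pos": TCP position; "tool_rot": TCP orientation; "force": force on the tool from outside, world axes, zero at the start; "torque": the same for the moment, N m; "grip_width": finger opening in m; "gripper_force": force on a finger pad.
Only numpy, scipy, OpenCV 4.12 (cv2) and the standard library are available. Lean on these libraries where they do the work, as an engineer would, in place of code of your own. Each camera call takes 0.05 s, during which the arm holds its last target. There are 200 camera calls.

TASK

The ratchet bar clamp on the bench is still closed round the pine block. Press its release pad all the way down with a fingertip (it stays down), then push the sliding jaw fully back along the bar to the end stop, pushing it rather than gripping it. Leave the block lying where it is between the jaws and do not disturb the tools around the clamp.

Things in the scene. Friction and masses are not known exactly. Their poses are not given: they have to be found in the camera images.
- clamp: ratchet bar clamp fixed to the bench: aluminium base plate 130 (x) x 350 (y) x 8 mm, toothed steel bar along y at x = +35 mm. Origin: centre of the plate's underside, on the bench; z up; +y is the way the sliding jaw opens; x points away from the robot within 0.45 rad. Grey fixed jaw at the -y end, face at y = -130 mm, top 85 mm above the bench; grey end stop at the +y end
- jaw (a joint): travel of the sliding jaw along the clamp's +y in m: 0 closed, 0.090 fully back at the end stop; starts at 0 to 5 mm. While the release is up, ratchet teeth (12 mm pitch) let it rattle a few mm and block further opening; with the release down it slides with about 4 to 6 N and stays where it is left
- jaw_face (a point): point on the padded inner (-y) face of the sliding jaw, the face to push, 63 mm above the bench; moves with the jaw. The jaw is an upright grey plate 16 mm thick, reaching from -45 to +55 mm of this point along the clamp's x and up to 84 mm above the bench. Between the two jaws (117 mm or more apart) nothing stands higher than 36 mm above the bench
- release (a joint): angle of the release lever in rad: 0 up (ratchet engaged), 0.5 fully pressed; stiff, it stays where it is left. The ratchet lets go at about 0.3. About 3 to 5 N straight down on the pad moves it
- release_pad (a point): centre of the top of the black thumb pad, 26 (x) x 34 (y) mm, on the release lever, about 65 mm above the bench at the start; goes down about 22 mm when fully pressed. The lever hinges about an axis along the clamp's y, 45 mm farther along +x, 50 mm above the bench. The pad's centre stands 27 mm behind (+y of) the back of the jaw plate, which rises 19 mm above it, and moves with the jaw
- block: pine spacer block 35 x 110 x 22 mm, loose, lying on the base plate between the jaws, its length along the clamp's y, its top 30 mm above the bench; origin at the centre of its underside. To be left where it is
- driver: small blue-handled screwdriver, 24 x 169 x 24 mm, loose, lying behind the clamp; origin at the centre of its underside. To be left alone
- gear: small steel gear blank, 53 mm across, 10 mm thick, loose, lying in front of the clamp; origin at the centre of its underside. To be left alone
- tape_measure: yellow pocket tape measure, 37 x 84 x 66 mm, loose, standing behind the fixed jaw's end of the clamp; origin at the centre of its underside. To be left alone

How it is judged:
By the outcome, as a careful person would: the job done as asked, in the order asked, and still so for the second after the job is handed in, with the robot touching nothing.
It also fails if it takes over 43 s, if anything falls off the work surface, if the arm or the gripper's body presses on something with over 40 N, if the wrist force passes 120 N, or if a joint passes its speed limit or range.

## Working session

There is one attempt and no reset: what is moved stays moved. The work goes in short steps, Python scripts to look and compute and a tool call to move; the robot and the scene stay as the last step left them, time stands still between calls to the robot, and variables do not carry over. Pictures are saved under pics/ and viewed, at most 10 in all, crops included, and the job is handed in when it is done.

Besides the shell and the picture viewer there is one more tool, called after "Emit:" as name(argument=value, ...) on one line, values as JSON. jog_arm: Moves the arm, as the interface text tells. Its arguments: {"type":"object","properties":{"steps":{"type":"array","items":{"type":"array","items":{"type":"number"}}}},"required":["steps"]}

```bash
mkdir -p pics; python3 - <<'E'
from bench import manip
import cv2, json, numpy as np
for n in ("top","side"):
    c=manip.camera(n); cv2.imwrite(f"pics/{n}0.png",c["color"][:,:,::-1])
    print(n,{k:np.round(v,4).tolist() for k,v in c.items() if k!="color"})
s=manip.sense(); print(s["tcp_pos"],s["tool_rot"],s["time"],s["grip_width"])
E
```

```text
top {'fx': 509.7053, 'fy': 509.7053, 'cx': 278.0215, 'cy': 207.7418, 'rvec': [2.1438, -2.2062, 0.1156], 'tvec': [-0.0095, 0.5969, 1.0317]}
side {'fx': 478.4913, 'fy': 478.4913, 'cx': 283.1488, 'cy': 205.4096, 'rvec': [0.6178, -2.6353, 1.1735], 'tvec': [0.5206, 0.2476, 0.6857]}
[ 0.22525539 -0.52860748  0.24156937] [ 9.79786955e-01  2.00042240e-01 -1.45119246e-04 -7.77080878e-04] 0.1 0.08525409131213885
```

View pics/top0.png

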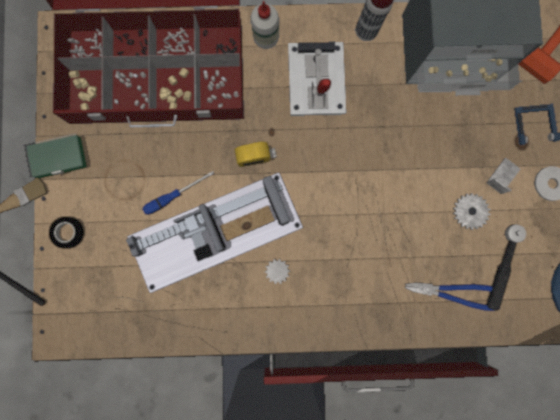

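View pics/side0.png

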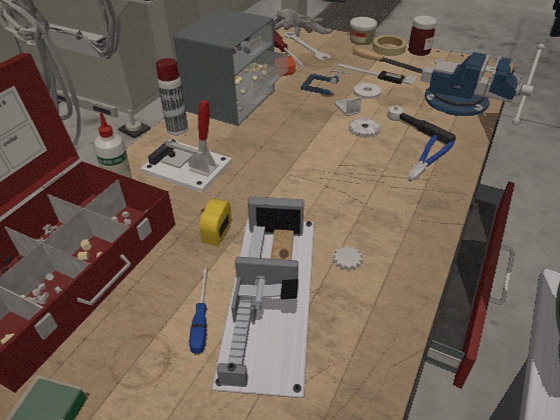

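The top view shows the white plate with corners near (283,175), (300,228) and (152,289), and the black pad at about (203,253). In the side view the pad is at about (289,289). The sliding jaw stands next to the pad.

```bash
cat > h.py <<'E'
import cv2, numpy as np
from bench import manip
def ray(c,u,v):
    R=cv2.Rodrigues(np.array(c["rvec"],float))[0]; t=np.array(c["tvec"],float)
    d=R.T@np.array([(u-c["cx"])/c["fx"],(v-c["cy"])/c["fy"],1.]); return -R.T@t,d/np.linalg.norm(d)
def plane(c,u,v,z):
    o,d=ray(c,u,v); return o+d*(z-o[2])/d[2]
def proj(c,P):
    R=cv2.Rodrigues(np.array(c["rvec"],float))[0]; q=R@np.array(P)+np.array(c["tvec"],float)
    return np.array([c["fx"]*q[0]/q[2]+c["cx"],c["fy"]*q[1]/q[2]+c["cy"]])
def tri(r1,r2):
    A=np.zeros((3,3));b=np.zeros(3)
    for o,d in (r1,r2):
        M=np.eye(3)-np.outer(d,d);A+=M;b+=M@o
    return np.linalg.solve(A,b)
E
python3 - <<'E'
from h import *
t=manip.camera("top");s=manip.camera("side")
def blob(c,mask,x0,y0,x1,y1):
    m=np.zeros_like(mask);m[y0:y1,x0:x1]=mask[y0:y1,x0:x1]
    n,l,st,ce=cv2.connectedComponentsWithStats(m); i=1+st[1:,4].argmax(); return ce[i],st[i],(l==i).astype(np.uint8)
tb=(t["color"].max(2)<45).astype(np.uint8); sb=(s["color"].max(2)<45).astype(np.uint8)
ct,st,_=blob(t,tb,185,235,225,268); cs,ss,_=blob(s,sb,275,272,305,305)
print("pad px",ct,st,cs,ss, "tri",tri(ray(t,*ct),ray(s,*cs)),"z=.065",plane(t,*ct,.065))
hsv=cv2.cvtColor(t["color"],cv2.COLOR_RGB2HSV)
w=((hsv[:,:,1]<50)&(hsv[:,:,2]>140)).astype(np.uint8)
c,st_,m=blob(t,w,120,165,310,295)
pts=cv2.findNonZero(m); r=cv2.minAreaRect(pts); box=cv2.boxPoints(r); print("plate",st_,box.tolist())
P=np.array([plane(t,*b,.008)for b in box]);print(P.round(4)); cen=P.mean(0); print("cen",cen)
for i in range(4): print(np.linalg.norm(P[i]-P[(i+1)%4]))
e=max(((P[1]-P[0]),(P[2]-P[1])),key=np.linalg.norm); e=e*np.sign(e[1]); yaw=np.arctan2(-e[0],e[1]);print("yaw",yaw)
up=cv2.resize(t["color"][160:300,120:310],None,fx=4,fy=4,interpolation=cv2.INTER_CUBIC); cv2.imwrite("pics/c1.png",up[:,:,::-1])
E
```

```text
pad px [203.06206897 252.        ] [195 245  17  15 145] [288.97689769 288.66006601] [281 279  17  20 303] tri [0.50860314 0.12600958 0.06170002] z=.065 [0.50855366 0.12555148 0.065     ]
plate [ 127  173  176  120 5470] [[124.71749114990234, 236.119873046875], [279.008544921875, 170.66302490234375], [303.4132080078125, 228.18829345703125], [149.12216186523438, 293.6451416015625]]
[[ 0.5475  0.2979  0.008 ]
 [ 0.6781 -0.0313  0.008 ]
 [ 0.5535 -0.0793  0.008 ]
 [ 0.4262  0.2471  0.008 ]]
cen [0.55130994 0.10858561 0.008     ]
0.35406522952399166
0.1335045124252161
0.35031625375770836
0.13158736897275503
yaw 0.3774975594175854
```

View pics/c1.png

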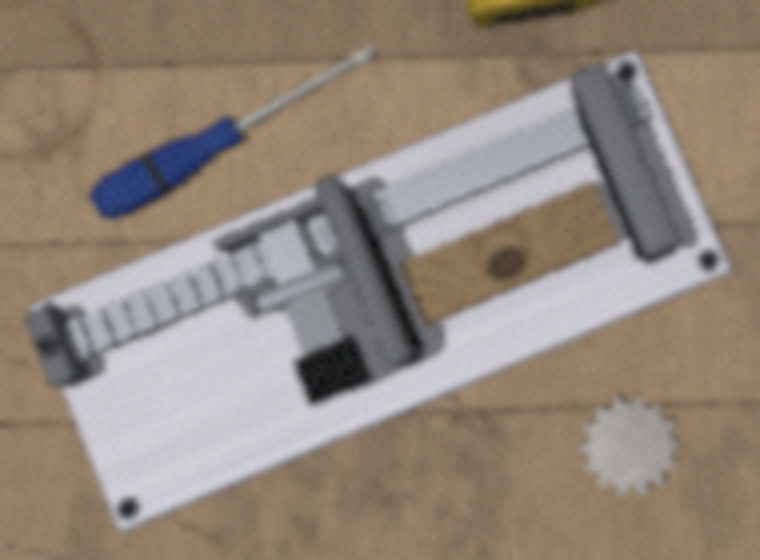

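The crop shows the pad at crop pixel (333,371), behind the sliding jaw, and the wood block between the jaws. The driver, gear and tape are all clear of the clamp. The clamp yaw is about 0.378 rad. After a yaw of +1.4°, tool x matches clamp x and tool y matches clamp −y.

Emit:
jog_arm(steps=[[0, 0, 0, 0, 1.4], [0, 3, -3, 0, 0], [0, 3.2, -3.2, 0, 0], [0, 3.2, -3.2, 0, 0], [0, 3.2, -3.2, 0, 0], [0, 3.2, -3.2, 0, 0], [0, 3.2, -3.2, 0, 0], [0, 3.2, -3.2, 0, 0]])

```text
time: 1.0
tcp_pos: [0.35, -0.239, 0.2425]
tool_rot: [0.982, 0.187, 0.0, 0.0]
force: [0.4, -0.5, -0.0]
grip_width: 0.0001
gripper_force: 0.0
```

Emit:
jog_arm(steps=[[0, 3.2, -3.2, 0, 0], [0, 3.2, -3.2, 0, 0], [0, 3.2, -3.2, 0, 0], [0, 3.2, -3.2, 0, 0], [0, 3.2, -3.2, 0, 0], [0, 3.2, -3.2, 0, 0], [0, 3.2, -3.2, 0, 0], [0, 3, -3, 0, 0]])

```text
time: 1.8
tcp_pos: [0.4923, 0.0913, 0.2424]
tool_rot: [0.982, 0.188, 0.0, 0.0]
force: [0.6, -0.1, 0.9]
grip_width: 0.0001
gripper_force: 0.0
```

Emit:
jog_arm(steps=[[0, 1.2, -1.4, 3, 0], [0, 1.2, -1.4, 4, 0], [0, 0, 0, 4, 0], [0, 0, 0, 2, 0], [0, 0, 0, 0, 0]])

```text
time: 2.3
tcp_pos: [0.5016, 0.1238, 0.1093]
tool_rot: [0.982, 0.188, -0.004, 0.0]
force: [0.1, -0.3, 0.5]
grip_width: -0.0
gripper_force: 0.0
```

```bash
python3 - <<'E'
from h import *
p=manip.sense()["tcp_pos"]; print(p.round(4))
s=manip.camera("side"); t=manip.camera("top")
print("tip proj",proj(s,p-[0,0,.011]),proj(s,[.5086,.126,.065]))
a=cv2.resize(s["color"][200:350,200:350],(590,590),interpolation=3);cv2.imwrite("pics/s2.png",a[:,:,::-1])
E
```

```text
[0.5016 0.1238 0.1093]
tip proj [293.97296435 273.67386298] [288.98777633 287.29648667]
```

View pics/s2.png

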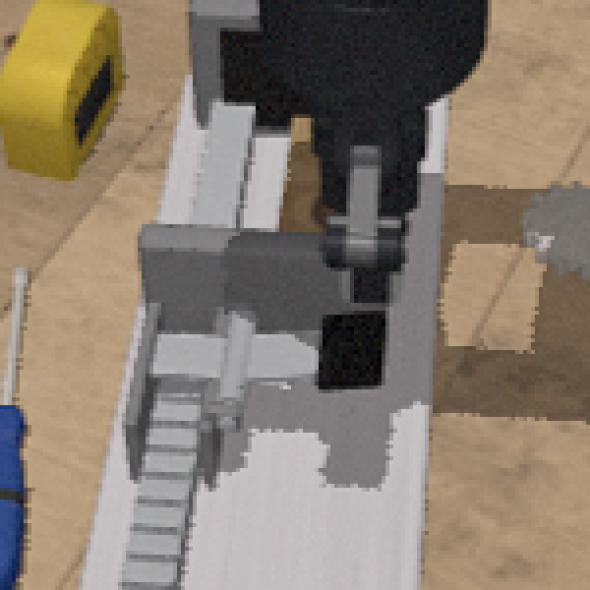

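The crop shows the closed fingertip at about (370,300). It is just above the black pad at (352,350) and sits slightly to the robot's side. I shift it 4 mm in +x and descend.

Emit:
jog_arm(steps=[[0, 0.4, -0.2, 1, 0], [0, 0, 0, 1, 0], [0, 0, 0, 0.8, 0], [0, 0, 0, 0.4, 0], [0, 0, 0, 0.4, 0], [0, 0, 0, 0.2, 0]])

```text
time: 3.0
tcp_pos: [0.5064, 0.1272, 0.0741]
tool_rot: [0.982, 0.188, -0.001, 0.0]
force: [-0.9, -1.2, 2.6]
grip_width: -0.0001
gripper_force: 1.2
```

Emit:
jog_arm(steps=[[0, 0, 0, 0.3, 0], [0, 0, 0, 0.3, 0], [0, 0, 0, 0.3, 0], [0, 0, 0, 0, 0]])

```text
time: 3.4
tcp_pos: [0.5069, 0.1274, 0.0649]
tool_rot: [0.982, 0.188, 0.0, 0.0]
force: [-0.0, -0.2, 0.3]
grip_width: -0.0001
gripper_force: 0.0
```

Emit:
jog_arm(steps=[[0, -0.1, 0, 0.3, 0], [0, 0, 0, 0.3, 0], [0, 0, 0, 0.2, 0]])

```text
time: 3.7
tcp_pos: [0.5069, 0.1273, 0.0575]
tool_rot: [0.982, 0.188, 0.001, -0.0]
force: [1.9, 1.3, 4.3]
grip_width: 0.0
gripper_force: 1.6
```

Emit:
jog_arm(steps=[[0, 0, 0, 0.2, 0], [0, 0, 0, 0.2, 0]])

```text
time: 3.9
tcp_pos: [0.5069, 0.1273, 0.0537]
tool_rot: [0.982, 0.188, 0.001, -0.0]
force: [0.7, 0.9, 14.2]
grip_width: -0.0
gripper_force: 6.8
```

Emit:
jog_arm(steps=[[0, 0, 0, 0.1, 0], [0, 0, 0, 0, 0]])

```text
time: 4.1
tcp_pos: [0.507, 0.1273, 0.0537]
tool_rot: [0.982, 0.188, 0.001, -0.0]
force: [-1.5, 0.9, 12.0]
grip_width: -0.0002
gripper_force: 5.8
```

Emit:
jog_arm(steps=[[0, 0, 0, 0.2, 0], [0, 0, 0, 0, 0]])

```text
time: 4.3
tcp_pos: [0.5071, 0.1273, 0.053]
tool_rot: [0.982, 0.188, 0.002, -0.0]
force: [-4.2, -0.1, 22.0]
grip_width: -0.0
gripper_force: 11.2
```

The lever is at its stop: the force rose to 22 N with almost no travel. Next I lift, cross to the inner side of the jaw and look.

Emit:
jog_arm(steps=[[0, 0, 0, -1.5, 0], [0, 0, 0, -3, 0], [0, 0, 0, -3, 0], [0, 0, 0, -1, 0], [0, 1.3, 2.4, 0, 0], [0, 1.4, 2.4, 0, 0], [0, 1.4, 2.4, 0, 0], [0, 0, 0, 0, 0]])

```text
time: 5.1
tcp_pos: [0.5722, 0.0734, 0.1338]
tool_rot: [0.982, 0.187, -0.0, 0.0]
force: [-0.5, 0.1, 0.0]
grip_width: -0.0002
gripper_force: 0.0
```

```bash
python3 - <<'E'
from h import *
s=manip.camera("side"); p=manip.sense()["tcp_pos"]; print(p.round(4), manip.sense()["force"])
y=.3775; R=np.array([[np.cos(y),-np.sin(y)],[np.sin(y),np.cos(y)]]); d=R.T@(p[:2]-[.5513,.1086]); print("tcp in clamp",d)
a=cv2.resize(s["color"][190:340,200:350],(590,590),interpolation=3);cv2.imwrite("pics/s3.png",a[:,:,::-1])
E
```

```text
[0.5705 0.0743 0.1336] [-0.56889093  0.37083821 -1.22318617]
tcp in clamp [ 0.00516189 -0.0389824 ]
```

View pics/s3.png

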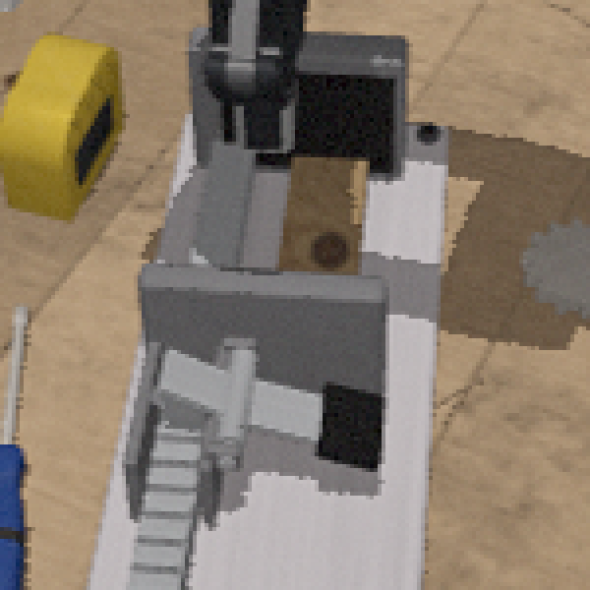

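The lever is now tilted down, with the pad at crop (350,425). The jaw is still closed, and the finger is between the jaws at clamp (5, −39) mm. I descend and push.

Emit:
jog_arm(steps=[[0, 0, 0, 2.5, 0], [0, 0, 0, 2.5, 0], [0, 0, 0, 1.5, 0], [0, 0, 0, 0.5, 0], [0, 0, -0.5, 0, 0], [0, 0, -0.5, 0, 0], [0, 0, -0.5, 0, 0], [0, 0, -0.5, 0, 0]])

```text
time: 5.95
tcp_pos: [0.5637, 0.0937, 0.066]
tool_rot: [0.982, 0.188, 0.001, 0.001]
force: [1.1, -4.2, -0.6]
grip_width: 0.0
gripper_force: 2.2
```

Emit:
jog_arm(steps=[[0, 0, -0.6, 0, 0], [0, 0, -0.8, 0, 0], [0, 0, -0.8, 0, 0], [0, 0, -0.8, 0, 0]])

```text
time: 6.35
tcp_pos: [0.5525, 0.1223, 0.066]
tool_rot: [0.982, 0.188, 0.001, 0.0]
force: [2.2, -4.9, 3.8]
grip_width: -0.0002
gripper_force: 2.4
```

The jaw slides at about 5 N, with roughly 50 mm left.

Emit:
jog_arm(steps=[[0, 0, -0.8, 0, 0], [0, 0, -0.8, 0, 0], [0, 0, -0.8, 0, 0], [0, 0, -0.8, 0, 0], [0, 0, -0.6, 0, 0], [0, 0, -0.4, 0, 0]])

```text
time: 6.95
tcp_pos: [0.5367, 0.1615, 0.0653]
tool_rot: [0.982, 0.188, 0.0, -0.0]
force: [4.8, -2.5, 3.3]
grip_width: 0.0001
gripper_force: 2.2
```

Emit:
jog_arm(steps=[[0, 0, -0.3, 0, 0], [0, 0, -0.3, 0, 0]])

```text
time: 7.15
tcp_pos: [0.5347, 0.1665, 0.0653]
tool_rot: [0.982, 0.188, 0.0, 0.0]
force: [4.0, -2.5, 1.9]
grip_width: -0.0004
gripper_force: 2.1
```

Emit:
jog_arm(steps=[[0, 0, -0.3, 0, 0], [0, 0, -0.2, 0, 0]])

```text
time: 7.35
tcp_pos: [0.5336, 0.1693, 0.0653]
tool_rot: [0.982, 0.189, 0.001, 0.002]
force: [8.5, -14.2, 2.7]
grip_width: -0.0002
gripper_force: 8.7
```

Emit:
jog_arm(steps=[[0, 0, -0.2, 0, 0], [0, 0, 0, 0, 0]])

```text
time: 7.55
tcp_pos: [0.5337, 0.1693, 0.0654]
tool_rot: [0.982, 0.189, 0.001, 0.003]
force: [9.6, -16.9, 2.3]
grip_width: 0.0001
gripper_force: 9.7
```

The jaw is against the end stop: the force climbs without travel at clamp y = 63 mm, as predicted. I push once more to confirm, then back off and lift.

Emit:
jog_arm(steps=[[0, 0, -0.2, 0, 0], [0, 0, 0, 0, 0]])

```text
time: 7.75
tcp_pos: [0.5337, 0.1694, 0.0654]
tool_rot: [0.982, 0.19, 0.001, 0.005]
force: [11.5, -23.8, 2.0]
grip_width: 0.0002
gripper_force: 13.3
```

Emit:
jog_arm(steps=[[0, 0, 0.8, 0, 0], [0, 0, 1.5, 0, 0], [0, 0, 1, 0, 0], [0, 0, 0, -3, 0], [0, 0, 0, -4, 0], [0, 0, 0, -4, 0], [0, 0, 3, -3, 0], [0, 0, 0, 0, 0]])

```text
time: 8.55
tcp_pos: [0.5572, 0.1147, 0.2098]
tool_rot: [0.982, 0.187, 0.004, 0.0]
force: [-0.0, 0.3, -0.0]
grip_width: -0.0001
gripper_force: 0.0
```

```bash
python3 - <<'E'
from h import *
s=manip.camera("side"); t=manip.camera("top"); q=manip.sense(); print(q["tcp_pos"].round(4), q["force"].round(2),q["time"])
a=cv2.resize(s["color"][190:400,180:380],(560,588),interpolation=3);cv2.imwrite("pics/s4.png",a[:,:,::-1])
E
```

```text
[0.554  0.1159 0.2052] [-1.02  0.08 -0.67] 8.65
```

View pics/s4.png

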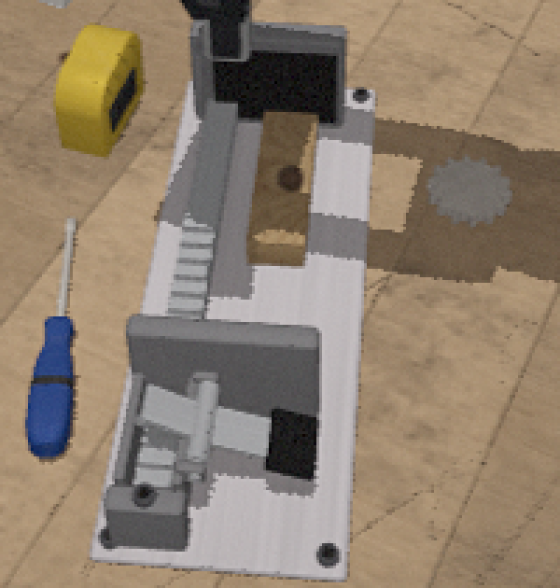

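The jaw plate (crop 225,360) is back with its carriage against the end stop (145,500). The release pad (293,443) is still down, the block (283,190) lies between the jaws, and the tools have not moved. The arm is clear of everything.

```bash
python3 -c "
from bench import manip
print(manip.finish_job())"
```

```text
the job is handed in; nothing more can be done
None
```

The release pad is pressed fully down and the sliding jaw is pushed back to the end stop; the block and the tools around the clamp were left in place, and the job was handed in at about 8.7 s (no verdict was returned).

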